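# Put three mixed-up tool holders back in the stands their tapers fit

## Task

The three taper tool holders have been put in one another's stands. Put each one fully home, upright, in the grey stand of its own size (small holder in the small stand, medium in medium, large in large), using the empty beech block as a parking place on the way. Never lay a holder down on the bench or tip it over, because the ground tapers must stay clean, and leave the spanner, the small drill chuck and the milling cutter where they are.

Things in the scene. Friction and masses are not known exactly. Their poses are not given: they have to be found in the camera images.
- holder_small: Small holder, a collet chuck, 0.4 kg. Origin on the axis at the underside of its flange, z up; round, yaw is free. Below: 7:24 cone, 31.75 mm wide at the flange, 48 long, 17.8 at the tip. Flange 50 wide, 18 thick. Above: bright slotted nut, 34 wide, 26 to 59 mm over the origin; grip it 40 to 50 mm over the origin. At first it hangs loosely by its flange in stand_medium.
- holder_medium: Medium holder, for end mills, 0.55 kg. Origin on the axis at the underside of its flange, z up; round, yaw is free. Below: 7:24 cone, 38.1 mm wide at the flange, 56 long, 21.8 at the tip. Flange 56 wide, 18 thick. Above: plain dark cylinder, 42 wide, 18 to 65 mm over the origin; grip it 40 to 50 mm over the origin. At first it hangs loosely by its flange in stand_large.
- holder_large: Large holder, a drill chuck, 0.75 kg. Origin on the axis at the underside of its flange, z up; round, yaw is free. Below: 7:24 cone, 44.45 mm wide at the flange, 68 long, 24.6 at the tip. Flange 63 wide, 18 thick. Above: dark knurled sleeve, 50 wide, 24 to 66 mm over the origin, nose to 87; grip 40 to 50 mm over the origin. At first it sticks in stand_small, flange 31 mm above its top.
- stand_small: Small stand, grey cast iron, fixed. Origin: middle of its underside, on the bore's axis, z up. Flat top 66 mm up, 57 mm outside diameter; 7:24 cone bore, mouth 35 mm, 1.6 mm clearance round its own holder, whose flange then rests on the top. Foot round, 86 mm wide, 10 mm thick.
- stand_medium: Medium stand, grey cast iron, fixed. Origin: middle of its underside, on the bore's axis, z up. Flat top 74 mm up, 64 mm outside diameter; 7:24 cone bore, mouth 41.4 mm, 1.6 mm clearance round its own holder, whose flange then rests on the top. Foot square, 84 mm wide, 12 mm thick.
- stand_large: Large stand, grey cast iron, fixed. Origin: middle of its underside, on the bore's axis, z up. Flat top 86 mm up, 71 mm outside diameter; 7:24 cone bore, mouth 47.7 mm, 1.6 mm clearance round its own holder, whose flange then rests on the top. Foot oblong, 116 mm (x) by 72 mm (y), 14 mm thick.
- spare_block: Empty parking place: fixed round beech block, 82 mm wide, 80 mm high. Origin: middle of its underside, z up. 7:24 cone bore, mouth 42 mm, 75 mm deep, takes any holder upright: the small and medium ones hang by the flange, origin 80 mm above the bench; the large one wedges, origin about 89 mm above it.
- spanner: Bystander, leave alone: bright steel 19 mm ring and open-end spanner lying flat, 226 mm long (its y), 35 mm wide, 10 mm high. Origin at the middle of its underside.
- drill_chuck: Bystander, leave alone: small black drill chuck with a thin spindle, standing, 42 mm in diameter, 101 mm high. Origin at the middle of its underside.
- cutter: Bystander, leave alone: dark fluted milling cutter lying flat, 213 mm long (its x), 38 mm thick. Origin at the middle of its underside.
There are look-alikes about, which are no part of the job. What is shaped like the holder_large but green or red is not meant. What is shaped like the holder_medium but turquoise is not meant.

How it is judged:
By the outcome, as a careful person would: the job done as asked, in the order asked, and still so for the second after the job is handed in, with the robot touching nothing.
It also fails if it takes over 109 s, if anything falls off the work surface, if the arm or the gripper's body presses on something with over 40 N, if the wrist force passes 120 N, or if a joint passes its speed limit or range.

## Robot

A 7-joint arm with a two-finger parallel gripper is mounted at the origin on a cart in front of the work surface, level with it; the furniture and walls round the work are solid. World frame = base frame: x ahead of the robot, y to its left, z up, the work surface at z = 0. Lengths are in mm, angles in rad, forces in N, time in s.
With the tool pointing down it reaches from about 400 to 875 mm from the base axis. Payload 4.4 kg.
Tool frame: the origin (TCP) lies at the very end of the fingers, on their centre line; the grasp point (between the pads) lies ctrl.grip_point_offset behind it (ctrl.grip_point_offset is the distance from the TCP to the grasp point, in mm); z points along the fingers, y is the line along which they close (so a half turn about z gives the same grasp; the last joint's range is limited). The gripper opens to 85 mm and grips with 20 to 120 N. Pads are 22 mm wide; open, the fingers measure 114 mm over their backs; the gripper's body (76 mm by 85 mm) begins 54 mm behind the grasp point. The pads swing forward as they close: fully open they stand 13 mm farther back than shut.
Start: joints at [1.044, 0.628, 0.038, 1.517, -0.027, 0.996, -0.02], TCP at [289.06, -582.204, 231.313] pointing down, gripper open.
Joint ranges: [-3.06, 3.06], [-0.37, 2.12], [-1.25, 1.32], [0.18, 2.47], [-1.1, 4.24], [0.23, 1.98], [-2.94, 2.94]. Speed limits (rad/s): [2.57, 2.57, 3.14, 3.14, 3.14, 3.14, 3.14].

## Interface

Orientations are given as [roll, pitch, yaw] about the fixed x, y, z axes, in that order (R = Rz(yaw) Ry(pitch) Rx(roll)).
In Python, from cell import read_state, cams, ctrl, models gives the robot as it stands. The module is installed in compiled form; this text tells all that it offers.
- The arm moves only by the tool creep_tool, called by a JSON object that holds its "name" and its "arguments", one argument or row to a line. Schema: {"type":"object","properties":{"deltas":{"type":"array","items":{"type":"array","items":{"type":"array","items":{"type":"number"},"minItems":7,"maxItems":7},"minItems":1,"maxItems":12},"minItems":1,"maxItems":1},"only":{"type":"string"},"quiet":{"type":"boolean"},"lines":{"type":"string"}},"required":["deltas"],"additionalProperties":false}. deltas is a list that holds a single list of rows (three levels of brackets), with 1 to 12 rows, each of 7 numbers: dx, dy, dz in shares of the most that a row can go, 1 being 50 mm, then a rotation vector rx, ry, rz in fractions of the full range, 1 being pi rad, then the finger opening in mm; each row shifts and turns the commanded pose from where the row before left it, along the tool's axes as they then stand; what a row does not reach is not made up. A row lasts 1/10 s, in which the tool goes at most 50 mm and 0.15 rad, less where a joint would pass 70% of its speed; a pose out of reach is approached as far as the arm can. The fingers move at their own pace and stop on an object; the grip force is fixed at half the most. Time passes only in rows, so rows that do not move let the fingers close. The tool returns the time, the measured TCP pose, the force, the opening and the grip force at its end. only (a regular expression) keeps the lines of the reply that match it, lines (a string "A,B") keeps lines A to B, and quiet returns only ok. A shift or turn number past 1, either way, is cut back to 1. Input that does not fit is refused with a message, and nothing moves.
- read_state(): the state, without advancing time (a new reading comes with each control period).
- cams.get_image(name): name is "side" or "top" or "wrist"; returns (picture, depth): 480x640x3 uint8, blue, green, red; 480x640 float32, mm along the optical axis (not along the pixel's ray), 0 where there is no reading.
- cams.calibration(name): a dict with "fx", "fy", "cx", "cy" (pixels), "rvec" (rotation vector, rad) and "tvec" (3), from world to camera coordinates, as OpenCV has them; the wrist camera has in their place "hand_eye" (4x4, takes a point from camera to tool coordinates, whose origin is the TCP and whose axes are the flange's). Camera axes: x right, y down, z forward; pixel columns grow to the right and rows downward; lengths in mm; the calibration is good to about 2 mm. The wrist camera is an equidistant fisheye: a pixel r from the principal point sees the ray r / f radians off the axis. A picture is of the moment at which its call begins: read the wrist's pose just before it. calibration takes no time and is no camera call.
- ctrl.finish_job(): hands the job in; it is judged then, once.
Trained networks look in the newest picture that a camera, given by its name, has taken for a name from the list of things; names that differ only in an ending like _2 or _b are one class to them, and where a whole thing is asked for, a point or a joint stands for the part that bears it (a point fixed in the world has none). Each returns a list of dicts, best first, with "confidence" (0 to 1); they miss things now and then, are a little off and sometimes report something else, mostly with a low value. They report only what shows in the picture. A call takes as long as a camera call. They do not tell look-alikes from the thing itself.
- models.search_frame(thing, camera): "extent" ([left, top, right, bottom] in pixels, round what is visible of it).
- models.mark_of(thing, camera): "position" ([column, row] in pixels: a listed point, or the origin of a listed thing).
The state is a dict: "clock": time; "qpos": joint angles; "qd": joint speeds; "tau": joint torques, N m; "eef_pos": TCP position; "tool_rot": TCP orientation; "force": force on the tool from outside, world axes, zero at the start; "torque": the same for the moment, N m; "width": finger opening in mm; "gripper_force": force on a finger pad.
Only numpy, scipy, OpenCV 4.12 (cv2) and the standard library are available. Lean on these libraries where they do the work, as an engineer would, in place of code of your own. Each camera call takes 0.05 s, during which the arm holds its last target. There are 200 camera calls.

## Working session

There is one attempt and no reset: what is moved stays moved. The work goes in short steps, Python scripts to look and compute and a tool call to move; the robot and the scene stay as the last step left them, time stands still between calls to the robot, and variables do not carry over. Pictures are saved under pics/ and viewed, at most 14 in all, crops included, and the job is handed in when it is done.

```bash
mkdir -p pics
```

Run:
```python
from cell import read_state,cams,ctrl,models
import cv2
s=read_state();print(s['clock'],s['eef_pos'],s['tool_rot'],s['width'],ctrl.grip_point_offset)
for n in('top','side'):
    im,d=cams.get_image(n);cv2.imwrite(f'pics/{n}0.png',im)
    print(n,cams.calibration(n))
    for t in('holder_small','holder_medium','holder_large','stand_small','stand_medium','stand_large','spare_block'):
        print(t,[([round(v) for v in r['position']],round(r['confidence'],2)) for r in models.mark_of(t,n)])
```

```text
0.0 [ 288.77302345 -581.62342839  230.37434416] [-3.13966805e+00  3.34285076e-05  4.60748815e-01] 85.64402063790752 18.700000000000003
top {'fx': 470.2475934021563, 'fy': 470.2475934021563, 'cx': 314.4633445817604, 'cy': 237.98858826785735, 'rvec': array([ 2.16615708, -2.10409424,  0.20161855]), 'tvec': array([192.07207452, 595.9857331 , 979.96820102])}
holder_small [([314, 297], 0.73)]
holder_medium [([368, 285], 0.91), ([360, 221], 0.6)]
holder_large [([306, 209], 0.86), ([239, 159], 0.72), ([250, 228], 0.66)]
stand_small [([256, 238], 0.55)]
stand_medium [([312, 298], 0.85)]
stand_large [([360, 227], 0.83)]
spare_block [([414, 302], 0.56), ([204, 239], 0.22)]
side {'fx': 522.493534165339, 'fy': 522.493534165339, 'cx': 320.45839228829936, 'cy': 247.25975907719373, 'rvec': array([ 2.20422616, -0.6966083 ,  0.31046584]), 'tvec': array([-340.98157315,  399.88863685,  635.96579327])}
holder_small [([274, 278], 0.58), ([279, 305], 0.36)]
holder_medium [([322, 320], 0.76), ([381, 267], 0.71)]
holder_large [([295, 202], 0.93), ([350, 236], 0.69)]
stand_small [([298, 239], 0.88)]
stand_medium [([277, 305], 0.86)]
stand_large [([378, 304], 0.59)]
spare_block [([352, 390], 0.92)]
```

View pics/top0.png

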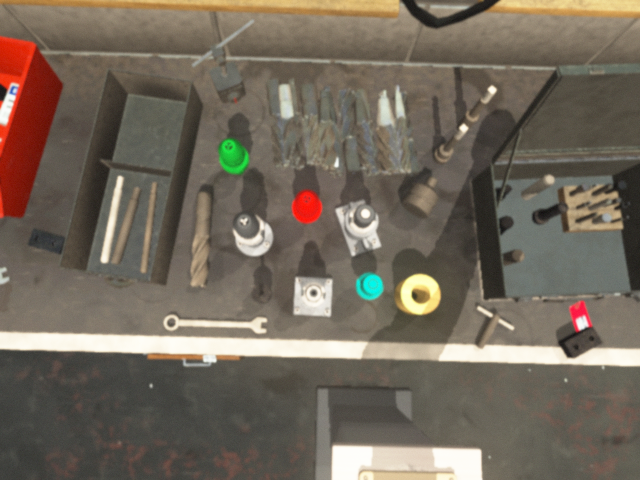

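View pics/side0.png

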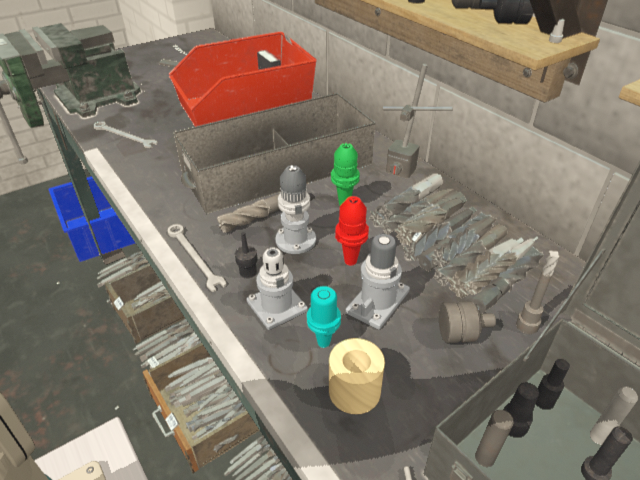

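The top picture shows these objects:
- Small holder at (313,293), in the square-foot stand.
- Medium holder, dark, at (362,218), in the oblong-foot stand.
- Large holder, dark knurled, at (248,230), in the round-foot stand.
- Beech block at (418,295).

The look-alikes are green (233,156), red (307,207) and turquoise (370,286). In the side picture the real ones stand in the grey stands at (273,265), (380,260) and (293,195).

Create h.py:
```python
from cell import read_state,cams,ctrl,models
import cv2,numpy as np
from scipy.optimize import least_squares
from scipy.spatial.transform import Rotation as Ro
def cloud(n):
    im,d=cams.get_image(n);c=cams.calibration(n);v,u=np.nonzero(d>0);z=d[v,u]
    P=np.c_[(u-c['cx'])/c['fx']*z,(v-c['cy'])/c['fy']*z,z]
    R=cv2.Rodrigues(c['rvec'])[0]
    return (P-c['tvec'])@R, im[v,u], im, d      # R^T(p-t)
def px(n,p):
    c=cams.calibration(n);q=cv2.Rodrigues(c['rvec'])[0]@np.array(p,float)+c['tvec']
    return q[0]/q[2]*c['fx']+c['cx'],q[1]/q[2]*c['fy']+c['cy']
def ray(n,uv,z):
    c=cams.calibration(n);R=cv2.Rodrigues(c['rvec'])[0];o=-R.T@c['tvec']
    d=R.T@np.array([(uv[0]-c['cx'])/c['fx'],(uv[1]-c['cy'])/c['fy'],1]);return o+d*(z-o[2])/d[2]
def circ(P,r,c0):
    f=lambda c:np.hypot(P[:,0]-c[0],P[:,1]-c[1])-r
    s=least_squares(f,c0,loss='soft_l1',f_scale=1.5);return s.x.round(1),round(float(np.median(abs(s.fun))),2),len(P)
```

Run:
```python
from h import *
C={n:cloud(n)[0] for n in('top','side')}
g={'small':((313,293),110),'medium':((362,218),130),'large':((248,230),160),'block':((418,295),80),'red':((307,207),100),'turq':((370,286),100)}
bands={'small':[('nut',17,106,130),('flange',25,77,90),('stand',32,30,70)],'medium':[('cyl',21,108,148),('flange',28,89,102),('stand',35.5,30,82)],
'large':[('sleeve',25,125,160),('flange',31.5,100,113),('stand',28.5,25,62)],'block':[('blk',41,10,72)],'red':[],'turq':[]}
for k,(uv,z) in g.items():
    c0=ray('top',uv,z)[:2];print(k,c0.round())
    for n,P in C.items():
        for b,r,lo,hi in bands[k]:
            Q=P[(P[:,2]>lo)&(P[:,2]<hi)&(np.hypot(*(P[:,:2]-c0).T)<r+15)]
            if len(Q)>20: print('  ',n,b,*circ(Q,r,c0))
        Q=P[np.hypot(*(P[:,:2]-c0).T)<45];h,e=np.histogram(Q[:,2],np.arange(-10,200,5))
        print('   z peaks',n,[(int(e[i]),int(h[i])) for i in np.argsort(-h)[:5]])
print(px('top',[0,0,0]))
```

```text
small [467. 210.]
   top nut [467.1 209.4] 1.02 54
   top flange [468.2 208.3] 2.53 39
   z peaks top [(10, 383), (90, 192), (70, 158), (130, 133), (75, 108)]
   side nut [465.1 210.9] 0.59 236
   side flange [465.4 210.9] 0.95 169
   side stand [466.5 214. ] 1.48 433
   z peaks side [(10, 517), (90, 231), (70, 222), (130, 151), (5, 99)]
medium [620. 114.]
   top cyl [626.6 110.9] 0.34 112
   top flange [627.1 111.7] 1.08 57
   top stand [625.6 105.3] 3.55 124
   z peaks top [(150, 237), (85, 192), (10, 158), (15, 138), (100, 101)]
   side cyl [624.3 112.1] 0.6 455
   side flange [625.3 112.2] 0.99 184
   side stand [626.3 114.9] 1.68 711
   z peaks side [(10, 270), (85, 238), (150, 214), (100, 212), (145, 136)]
large [583. 341.]
   top sleeve [597.4 347.4] 0.21 99
   top flange [599.1 348.8] 1.99 136
   top stand [598.  348.1] 0.78 25
   z peaks top [(10, 224), (0, 213), (5, 161), (110, 157), (175, 151)]
   side sleeve [595.5 348.5] 0.77 398
   side flange [596.4 350.2] 2.2 266
   side stand [597.1 351.4] 1.67 306
   z peaks side [(5, 255), (10, 198), (110, 196), (0, 139), (65, 139)]
block [471. -10.]
   top blk [450.3  -3.2] 7.34 404
   z peaks top [(80, 521), (75, 384), (0, 163), (-5, 80), (5, 57)]
   side blk [471.5 -14.5] 0.85 1630
   z peaks side [(75, 965), (80, 619), (65, 169), (70, 164), (60, 157)]
red [647. 227.]
   z peaks top [(0, 362), (-5, 245), (150, 137), (85, 135), (135, 109)]
   z peaks side [(-5, 386), (0, 300), (85, 161), (80, 113), (150, 105)]
turq [485.  93.]
   z peaks top [(0, 417), (120, 245), (-5, 228), (70, 109), (115, 86)]
   z peaks side [(-5, 508), (0, 508), (120, 270), (70, 244), (115, 155)]
(np.float64(406.6310605451683), np.float64(523.9783340574772))
```

Run:
```python
from h import *
T,_,_,_=cloud('top');S,_,im,_=cloud('side')
P=np.r_[T,S]
for y in range(-500,300,50):
    Q=P[(P[:,1]>y)&(P[:,1]<y+50)&(P[:,0]>400)&(P[:,0]<560)];print(y,int(np.percentile(Q[:,2],99.7)) if len(Q) else None,end='; ')
# block top centre
c0=np.array([471,-13.])
for n,A in(('top',T),('side',S)):
    Q=A[(A[:,2]>74)&(A[:,2]<88)&(np.hypot(*(A[:,:2]-c0).T)<55)]
    (c,r)=cv2.minEnclosingCircle(Q[:,:2].astype(np.float32));print(n,c,r)
for n,p in {'s':(466,210.5,110),'m':(625.3,111.8,140),'l':(596.5,348.5,150),'b':(471,-13,80)}.items():
    cv2.drawMarker(im,tuple(int(round(v)) for v in px('side',p)),(255,0,255),0,6,1)
cv2.imwrite('pics/c1.png',cv2.resize(im[150:420,210:440],None,fx=2.2,fy=2.2,interpolation=2))
```

```text
-500 101; -450 127; -400 126; -350 126; -300 127; -250 126; -200 126; -150 5; -100 80; -50 83; 0 83; 50 124; 100 123; 150 133; 200 136; 250 11; top (474.0945739746094, -15.460780143737793) 41.606178283691406
side (471.8490905761719, -14.250141143798828) 42.157127380371094
```

View pics/c1.png

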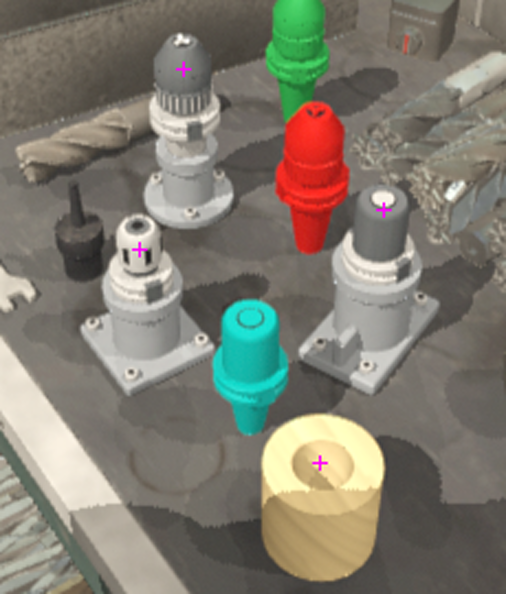

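Crop: bright nut holder (139,245) in the square stand is the small one. The dark cylinder (383,210) in the oblong stand is the medium. The dark knurled chuck (183,70) in the round stand is the large. Red, green and turquoise stand alone and are look-alikes. The markers sit on the axes.

Units first: shifts go in shares of 50 mm and turns go in shares of pi rad. So -50 mm is -1, -45 mm is -0.9, 0.115 rad / 3.1416 = 0.0366.

{"name": "creep_tool", "arguments": {
  "deltas": [
    [[0, 0, -0.2, 0, 0, 0.0366, 85], [0, 0, -0.2, 0, 0, 0.0366, 85], [0, 0, -0.2, 0, 0, 0.0366, 85], [0, 0, 0, 0, 0, 0.0366, 85], [0.6, -0.8, 0, 0, 0, 0, 85], [0.6, -0.8, 0, 0, 0, 0, 85], [0.6, -0.8, 0, 0, 0, 0, 85], [0.6, -0.8, 0, 0, 0, 0, 85], [0.4, -0.9, 0, 0, 0, 0, 85], [0.4, -0.9, 0, 0, 0, 0, 85], [0.4, -0.9, 0, 0, 0, 0, 85], [0, -1, 0, 0, 0, 0, 85]]
  ]
}}

```text
clock: 2.2
eef_pos: [471.7, -235.0, 261.5]
tool_rot: [3.141, -0.003, 0.003]
force: [0.4, 0.0, 0.1]
width: 85.0
gripper_force: 0.0
```

Converted, -50 mm is -1, -40 mm is -0.8.

{"name": "creep_tool", "arguments": {
  "deltas": [
    [[0, -1, 0, 0, 0, 0, 85], [0, -1, 0, 0, 0, 0, 85], [0, -1, 0, 0, 0, 0, 85], [0, -1, 0, 0, 0, 0, 85], [0, -1, 0, 0, 0, 0, 85], [0, -1, 0, 0, 0, 0, 85], [0, -1, 0, 0, 0, 0, 85], [-0.06, -1, 0, 0, 0, 0, 85], [-0.06, -0.8, 0, 0, 0, 0, 85], [0, -0.12, 0, 0, 0, 0, 85], [0, 0, 0, 0, 0, 0, 85]]
  ]
}}

```text
clock: 3.3
eef_pos: [462.1, 210.2, 261.3]
tool_rot: [-3.141, -0.0, 0.004]
force: [0.6, -0.4, -0.3]
width: 85.3
gripper_force: 0.0
```

Run:
```python
from h import *
cams.get_image('wrist');s=read_state()
im,d=cams.get_image('wrist');c=cams.calibration('wrist');print({k:v for k,v in c.items()})
cv2.imwrite('pics/w1.png',im);print(s['eef_pos'],(d>0).mean())
```

```text
{'fx': 371.64829954431775, 'fy': 371.64829954431775, 'cx': 318.18731723482847, 'cy': 238.17611439472415, 'hand_eye': array([[-3.07859148e-04, -9.65687388e-01, -2.59707091e-01,
         6.55156524e+01],
       [ 9.99999440e-01, -5.60153547e-04,  8.97450433e-04,
         2.70442549e-01],
       [-1.01213241e-03, -2.59706669e-01,  9.65687021e-01,
        -1.42562561e+02],
       [ 0.00000000e+00,  0.00000000e+00,  0.00000000e+00,
         1.00000000e+00]])}
[462.48338519 208.23057153 261.2630063 ] 0.9769140625
```

View pics/w1.png

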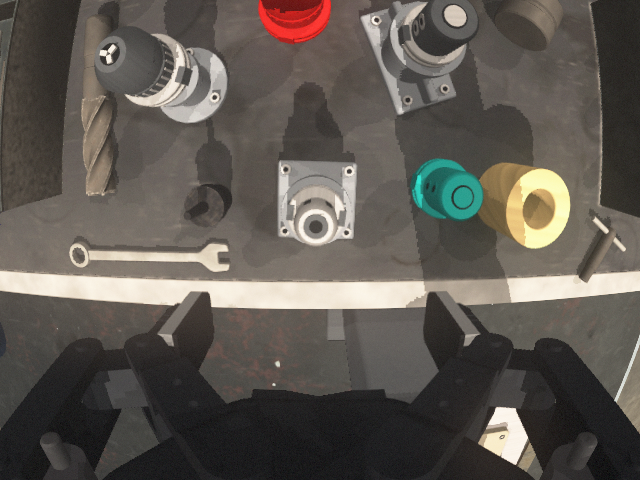

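Wrist view: the small nut is at (317,226) in the square stand, between the fingers' lines. The block bore is at (537,208), turquoise at (447,190), and the large and medium holders are further back.

Add to h.py:
```python
def wcloud():
    s=read_state();im,d=cams.get_image('wrist');c=cams.calibration('wrist')
    p=np.mean([s['eef_pos'],read_state()['eef_pos']],0)
    v,u=np.nonzero(d>0);z=d[v,u];x=(u-c['cx'])/c['fx'];y=(v-c['cy'])/c['fy'];th=np.hypot(x,y);ok=(th<1.2)&(v<290)
    x,y,th,z=x[ok],y[ok],th[ok],z[ok];k=np.tan(th)/np.maximum(th,1e-6)
    P=np.c_[x*k*z,y*k*z,z];H=c['hand_eye'];P=P@H[:3,:3].T+H[:3,3]
    return P@Ro.from_euler('xyz',s['tool_rot']).as_matrix().T+p
def disc(P,c0,lo,hi,R):
    Q=P[(P[:,2]>lo)&(P[:,2]<hi)&(np.hypot(*(P[:,:2]-c0).T)<R)]
    c,r=cv2.minEnclosingCircle(Q[:,:2].astype(np.float32));return np.round(c,1),round(r,1),len(Q)
```

Run:
```python
from h import *
W=wcloud()
s=[read_state()['eef_pos'] for _ in range(3)];print(s)
for nm,c,b in [('small',(466,210.5),[(17,104,130),(25,76,90),(32,25,70)]),('medium',(625,112),[(21,110,145),(28,89,102),(35.5,25,80)]),('large',(596.5,348.5),[(25,125,155),(31.5,100,113),(28.5,25,62)]),('block',(472,-14),[(41,15,72)])]:
    for r,lo,hi in b:
        c=np.array(c);Q=W[(W[:,2]>lo)&(W[:,2]<hi)&(np.hypot(*(W[:,:2]-c).T)<r+12)]
        if len(Q)>20:print(nm,r,*circ(Q,r,c))
print(disc(W,np.array((466,210.5)),129,140,25),disc(W,np.array((472,-14)),75,86,55))
```

```text
[array([462.80720329, 206.74795918, 261.3507645 ]), array([462.80720329, 206.74795918, 261.3507645 ]), array([462.80720329, 206.74795918, 261.3507645 ])]
small 17 [464.4 209.4] 0.59 499
small 25 [464.3 209.3] 0.29 110
small 32 [464.6 209.4] 0.14 36
medium 21 [624.1 110.8] 0.24 822
medium 28 [624.5 110.8] 0.4 290
medium 35.5 [626.  107.2] 1.25 845
large 25 [595.  347.2] 0.3 1035
large 31.5 [596.4 349.5] 2.27 1194
large 28.5 [596.2 349.5] 1.79 360
block 41 [471.8 -14.4] 1.22 2410
(array([465. , 209.5]), 16.2, 1285) (array([471.5, -15.2]), 41.9, 3253)
```

Converted, 35 mm is 0.7, 20 mm is 0.4.

{"name": "creep_tool", "arguments": {
  "deltas": [
    [[0.04, -0.04, 0.4, 0, 0, 0, 85], [0, 0, 0.7, 0, 0, 0, 85], [0, 0, 0.7, 0, 0, 0, 85], [0, 0, 0.4, 0, 0, 0, 85], [0, 0, 0, 0, 0, 0, 85], [0, 0, 0, 0, 0, 0, 85]]
  ]
}}

```text
clock: 4.05
eef_pos: [465.1, 209.6, 151.8]
tool_rot: [3.141, -0.0, -0.001]
force: [1.3, 0.4, 0.5]
width: 85.3
gripper_force: 0.0
```

Run:
```python
from h import *
W=wcloud();print(read_state()['eef_pos'])
c=np.array((465,210.));Q=W[(W[:,2]>104)&(W[:,2]<130)&(np.hypot(*(W[:,:2]-c).T)<29)];print(circ(Q,17,c))
```

```text
[465.55594002 210.16046508 152.41536423]
(array([464.5, 210.1]), 0.43, 1252)
```

Converted, 25 mm is 0.5, 20 mm is 0.4.

{"name": "creep_tool", "arguments": {
  "deltas": [
    [[0, 0, 0.5, 0, 0, 0, 85], [0, 0, 0.4, 0, 0, 0, 85], [0, 0, 0.16, 0, 0, 0, 85], [0, 0, 0, 0, 0, 0, 85], [0, 0, 0, 0, 0, 0, 20], [0, 0, 0, 0, 0, 0, 20], [0, 0, 0, 0, 0, 0, 20], [0, 0, 0, 0, 0, 0, 20], [0, 0, 0, 0, 0, 0, 20], [0, 0, 0, 0, 0, 0, 20], [0, 0, 0, 0, 0, 0, 20], [0, 0, 0, 0, 0, 0, 20]]
  ]
}}

```text
clock: 5.3
eef_pos: [464.9, 211.0, 99.2]
tool_rot: [-3.141, -0.001, 0.001]
force: [-1.4, -0.7, 5.5]
width: 32.9
gripper_force: 58.9
```

Converted, 45 mm is 0.9, -40 mm is -0.8.

{"name": "creep_tool", "arguments": {
  "deltas": [
    [[0, 0, -0.2, 0, 0, 0, 20], [0, 0, -0.6, 0, 0, 0, 20], [0, 0, -0.8, 0, 0, 0, 20], [0, 0, -0.7, 0, 0, 0, 20], [0, 0, -0.5, 0, 0, 0, 20], [0.02, 0.5, 0, 0, 0, 0, 20], [0.02, 0.9, 0, 0, 0, 0, 20], [0.02, 0.9, 0, 0, 0, 0, 20], [0.02, 0.9, 0, 0, 0, 0, 20], [0.02, 0.8, 0, 0, 0, 0, 20], [0.04, 0.5, 0, 0, 0, 0, 20], [0, 0, 0, 0, 0, 0, 20]]
  ]
}}

```text
clock: 6.5
eef_pos: [470.8, -19.2, 238.5]
tool_rot: [3.139, 0.001, -0.007]
force: [-0.6, 0.5, -5.0]
width: 32.2
gripper_force: 60.9
```

Run:
```python
from h import *
W=wcloud();print(read_state()['eef_pos'],read_state()['width'])
c=np.array((471.5,-15.));print(disc(W,c,75,86,55))
Q=W[(W[:,2]>15)&(W[:,2]<72)&(np.hypot(*(W[:,:2]-c).T)<53)];print(circ(Q,41,c))
im,d=cams.get_image('wrist');cv2.imwrite('pics/w2.png',im)
S=cloud('side')[0]
p=np.array((472,-15.));Q=S[(np.hypot(*(S[:,:2]-p).T)<40)&(S[:,2]>130)];print('lowest',np.percentile(Q[:,2],[0.5,2]));
Q=Q[(Q[:,2]>216)&(Q[:,2]<233)];print(circ(Q,25,p))
```

```text
[470.85340359 -16.27320813 238.4062488 ] 32.63472668279199
(array([472.1, -13.6]), 41.2, 3982)
(array([494. , -33.7]), 5.85, 1267)
lowest [181.69575276 219.10341995]
(array([473.4, -13.7]), 1.82, 608)
```

View pics/w2.png

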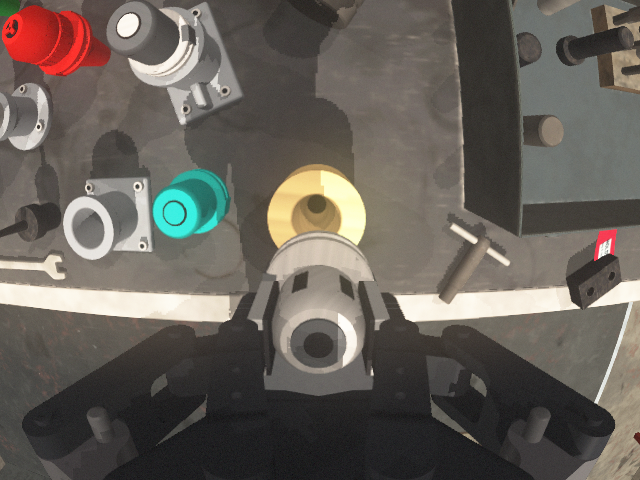

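The small holder is held upright at (317,320) above the block bore at (317,210). The medium stand is empty at (95,225).

Converted, 30 mm is 0.6, 15 mm is 0.3.

{"name": "creep_tool", "arguments": {
  "deltas": [
    [[0.02, -0.02, 0.2, 0, 0, 0, 20], [0, 0, 0.6, 0, 0, 0, 20], [0, 0, 0.6, 0, 0, 0, 20], [0, 0, 0.3, 0, 0, 0, 20], [0, 0, 0.3, 0, 0, 0, 20], [0, 0, 0.3, 0, 0, 0, 20], [0, 0, 0.2, 0, 0, 0, 20], [0, 0, 0.08, 0, 0, 0, 20], [0, 0, 0, 0, 0, 0, 20]]
  ]
}}

```text
clock: 7.55
eef_pos: [472.4, -12.6, 108.8]
tool_rot: [-3.141, 0.001, 0.002]
force: [-1.2, -0.3, -4.2]
width: 33.2
gripper_force: 61.0
```

Lower the rest, open to 60, and rise. While lifted, also measure the empty medium stand.

Converted, 2 mm is 0.04, 1 mm is 0.02.

{"name": "creep_tool", "arguments": {
  "deltas": [
    [[0, 0, 0.04, 0, 0, 0, 20], [0, 0, 0.02, 0, 0, 0, 20], [0, 0, 0, 0, 0, 0, 60], [0, 0, 0, 0, 0, 0, 60], [0, 0, 0, 0, 0, 0, 60], [0, 0, 0, 0, 0, 0, 60]]
  ]
}}

```text
clock: 8.15
eef_pos: [473.0, -13.2, 106.7]
tool_rot: [-3.142, -0.001, 0.001]
force: [0.4, -1.3, -0.2]
width: 59.9
gripper_force: 0.0
```

{"name": "creep_tool", "arguments": {
  "deltas": [
    [[0, 0, -0.3, 0, 0, 0, 60], [0, 0, -0.8, 0, 0, 0, 70], [0, 0, -0.9, 0, 0, 0, 85], [0, 0, -0.8, 0, 0, 0, 85], [0, 0, -0.2, 0, 0, 0, 85], [0, 0, 0, 0, 0, 0, 85]]
  ]
}}

```text
clock: 8.75
eef_pos: [473.7, -13.1, 258.0]
tool_rot: [-3.141, -0.004, 0.001]
force: [-0.3, -0.5, -0.4]
width: 85.3
gripper_force: 0.0
```

Run:
```python
from h import *
W=wcloud();print(read_state()['eef_pos'])
def f(nm,P,c,b):
    for r,lo,hi in b:
        c=np.array(c);Q=P[(P[:,2]>lo)&(P[:,2]<hi)&(np.hypot(*(P[:,:2]-c).T)<r+12)]
        if len(Q)>20:print(nm,r,*circ(Q,r,c))
S=cloud('side')[0]
for n,P in(('w',W),('s',S)):
    f(n+' small in block',P,(472,-14),[(17,110,136),(25,82,96)])
    print(n+' standM',disc(P,np.array((466,212.)),69,79,40))
    f(n+' medium',P,(625,111.5),[(21,110,145),(28,89,102)])
```

```text
[472.52199889 -13.10446563 256.3600554 ]
w small in block 17 [471.7 -13.8] 0.77 628
w small in block 25 [471.4 -14. ] 0.58 172
w standM (array([464.2, 209.3]), 32.8, 1543)
w medium 21 [623.4 110.9] 0.23 922
w medium 28 [624. 111.] 0.56 427
s small in block 17 [473.1 -12.8] 0.48 328
s small in block 25 [473.4 -13. ] 0.8 233
s standM (array([465.1, 209.8]), 33.2, 531)
s medium 21 [624.3 112.1] 0.58 128
s medium 28 [625.1 111.9] 0.84 81
```

Converted, 36 mm is 0.72, 35 mm is 0.7.

{"name": "creep_tool", "arguments": {
  "deltas": [
    [[0.7, -0.58, 0, 0, 0, 0, 85], [0.72, -0.6, 0, 0, 0, 0, 85], [0.72, -0.6, 0, 0, 0, 0, 85], [0.6, -0.5, 0, 0, 0, 0, 85], [0.28, -0.2, 0.4, 0, 0, 0, 85], [0, 0, 0.7, 0, 0, 0, 85], [0, 0, 0.5, 0, 0, 0, 85], [0, 0, 0, 0, 0, 0, 85], [0, 0, 0, 0, 0, 0, 85]]
  ]
}}

```text
clock: 9.75
eef_pos: [622.7, 110.7, 174.8]
tool_rot: [3.141, 0.003, 0.001]
force: [0.4, 0.8, 0.4]
width: 85.4
gripper_force: 0.0
```

Run:
```python
from h import *
W=wcloud();print(read_state()['eef_pos'])
c=np.array((624,111.3));Q=W[(W[:,2]>110)&(W[:,2]<145)&(np.hypot(*(W[:,:2]-c).T)<33)];print(circ(Q,21,c))
```

```text
[623.73536133 110.84775468 176.28377439]
(array([624.3, 111.1]), 0.15, 970)
```

Converted, 30 mm is 0.6, 25 mm is 0.5.

{"name": "creep_tool", "arguments": {
  "deltas": [
    [[0.02, 0, 0.6, 0, 0, 0, 85], [0, 0, 0.5, 0, 0, 0, 85], [0, 0, 0.18, 0, 0, 0, 85], [0, 0, 0, 0, 0, 0, 85], [0, 0, 0, 0, 0, 0, 30], [0, 0, 0, 0, 0, 0, 30], [0, 0, 0, 0, 0, 0, 30], [0, 0, 0, 0, 0, 0, 30], [0, 0, 0, 0, 0, 0, 30], [0, 0, 0, 0, 0, 0, 30], [0, 0, 0, 0, 0, 0, 30]]
  ]
}}

```text
clock: 10.9
eef_pos: [625.4, 111.2, 113.8]
tool_rot: [-3.141, -0.002, 0.001]
force: [-0.9, 1.1, 5.6]
width: 41.2
gripper_force: 59.9
```

{"name": "creep_tool", "arguments": {
  "deltas": [
    [[0, 0, -0.2, 0, 0, 0, 30], [0, 0, -0.6, 0, 0, 0, 30], [0, 0, -0.8, 0, 0, 0, 30], [0, 0, -0.8, 0, 0, 0, 30], [0, 0, -0.4, 0, 0, 0, 30]]
  ]
}}

```text
clock: 11.4
eef_pos: [625.5, 111.0, 255.9]
tool_rot: [-3.141, -0.004, 0.001]
force: [0.8, 0.5, -5.0]
width: 40.8
gripper_force: 61.8
```

Converted, -40 mm is -0.8, -35 mm is -0.7.

{"name": "creep_tool", "arguments": {
  "deltas": [
    [[-0.6, -0.36, 0, 0, 0, 0, 30], [-0.8, -0.5, 0, 0, 0, 0, 30], [-0.8, -0.5, 0, 0, 0, 0, 30], [-0.7, -0.44, 0, 0, 0, 0, 30], [-0.3, -0.18, 0, 0, 0, 0, 30], [0, 0, 0, 0, 0, 0, 30], [0, 0, 0, 0, 0, 0, 30]]
  ]
}}

```text
clock: 12.1
eef_pos: [464.3, 209.6, 252.4]
tool_rot: [3.141, -0.0, 0.001]
force: [0.3, -0.7, -6.0]
width: 40.7
gripper_force: 62.0
```

Run:
```python
from h import *
W=wcloud();print(read_state()['eef_pos'],read_state()['width'])
S=cloud('side')[0]
p=np.array((465,210.));print('w',disc(W,p,69,79,40),'s',disc(S,p,69,79,40))
for lo,hi,r in((232,247,28),(232,247,28)):
    Q=S[(S[:,2]>lo)&(S[:,2]<hi)&(np.hypot(*(S[:,:2]-p).T)<36)];print(circ(Q,r,p))
```

```text
[465.09367377 209.02279334 252.42756253] 40.983644533917904
w (array([465.3, 209.3]), 32.0, 1713) s (array([465.5, 209.6]), 33.4, 541)
(array([466. , 211.5]), 2.5, 393)
(array([466. , 211.5]), 2.5, 393)
```

Converted, 40 mm is 0.8, 30 mm is 0.6.

{"name": "creep_tool", "arguments": {
  "deltas": [
    [[0, 0, 0.4, 0, 0, 0, 30], [0, 0, 0.8, 0, 0, 0, 30], [0, 0, 0.6, 0, 0, 0, 30], [0, 0, 0.4, 0, 0, 0, 30], [0, 0, 0.3, 0, 0, 0, 30], [0, 0, 0.24, 0, 0, 0, 30], [0, 0, 0.14, 0, 0, 0, 30], [0, 0, 0, 0, 0, 0, 30], [0, 0, 0, 0, 0, 0, 30]]
  ]
}}

```text
clock: 13.1
eef_pos: [465.1, 209.8, 108.7]
tool_rot: [-3.141, -0.001, 0.0]
force: [0.2, 0.7, -5.4]
width: 40.8
gripper_force: 61.9
```

Converted, 3 mm is 0.06, 2 mm is 0.04.

{"name": "creep_tool", "arguments": {
  "deltas": [
    [[0, 0, 0.06, 0, 0, 0, 30], [0, 0, 0.04, 0, 0, 0, 30], [0, 0, 0.02, 0, 0, 0, 30], [0, 0, 0, 0, 0, 0, 30]]
  ]
}}

```text
clock: 13.5
eef_pos: [464.4, 209.9, 102.4]
tool_rot: [-3.142, -0.0, 0.001]
force: [-0.7, -0.5, -5.4]
width: 40.8
gripper_force: 61.9
```

Converted, 1.5 mm is 0.03.

{"name": "creep_tool", "arguments": {
  "deltas": [
    [[0, 0, 0.03, 0, 0, 0, 30], [0, 0, 0, 0, 0, 0, 30], [0, 0, 0, 0, 0, 0, 65], [0, 0, 0, 0, 0, 0, 65], [0, 0, 0, 0, 0, 0, 65], [0, 0, 0, 0, 0, 0, 65]]
  ]
}}

```text
clock: 14.1
eef_pos: [464.7, 209.9, 100.9]
tool_rot: [-3.141, -0.001, 0.001]
force: [-0.8, 0.4, -0.2]
width: 65.0
gripper_force: 0.0
```

{"name": "creep_tool", "arguments": {
  "deltas": [
    [[0, 0, -0.3, 0, 0, 0, 65], [0, 0, -0.8, 0, 0, 0, 75], [0, 0, -0.9, 0, 0, 0, 85], [0, 0, -0.9, 0, 0, 0, 85], [0, 0, -0.4, 0, 0, 0, 85], [0, 0, 0, 0, 0, 0, 85]]
  ]
}}

```text
clock: 14.7
eef_pos: [466.4, 210.7, 269.1]
tool_rot: [-3.138, -0.007, 0.001]
force: [0.1, -1.1, -0.4]
width: 85.1
gripper_force: 0.0
```

Run:
```python
from h import *
W=wcloud();print(read_state()['eef_pos'])
def f(nm,P,c,b):
    for r,lo,hi in b:
        c=np.array(c);Q=P[(P[:,2]>lo)&(P[:,2]<hi)&(np.hypot(*(P[:,:2]-c).T)<r+12)]
        if len(Q)>20:print(nm,r,*circ(Q,r,c))
S=cloud('side')[0]
for n,P in(('w',W),('s',S)):
    f(n+' med',P,(465,210),[(21,100,134),(28,76,90)])
    Q=P[np.hypot(*(P[:,:2]-[465,210]).T)<15];print('top z',np.median(Q[Q[:,2]>120][:,2]))
    f(n+' large',P,(596,348),[(25,127,150),(31.5,100,113)])
    print('standL',disc(P,np.array((625,111)),81,91,43))
```

```text
[465.13415777 210.16609553 267.03712423]
w med 21 [462.3 209.2] 0.2 340
w med 28 [461.4 208.9] 0.84 196
top z 138.27400500266168
w large 25 [594.4 347.1] 0.3 726
w large 31.5 [595.8 350.1] 2.43 1203
standL (array([623. , 110.5]), 36.2, 2563)
s med 21 [463.5 210.7] 0.59 363
s med 28 [464.1 210.8] 0.8 191
top z 139.9991436523076
s large 25 [595.3 348.5] 0.84 191
s large 31.5 [596.2 350.2] 2.21 284
standL (array([624.3, 111. ]), 36.7, 618)
```

Converted, -35 mm is -0.7, 33 mm is 0.66.

{"name": "creep_tool", "arguments": {
  "deltas": [
    [[0.5, -0.54, 0, 0, 0, 0, 85], [0.66, -0.7, 0, 0, 0, 0, 85], [0.66, -0.7, 0, 0, 0, 0, 85], [0.54, -0.56, 0, 0, 0, 0, 85], [0.24, -0.26, 0.4, 0, 0, 0, 85], [0, 0, 0.5, 0, 0, 0, 85], [0, 0, 0.3, 0, 0, 0, 85], [0, 0, 0, 0, 0, 0, 85], [0, 0, 0, 0, 0, 0, 85]]
  ]
}}

```text
clock: 15.7
eef_pos: [593.8, 347.5, 204.4]
tool_rot: [3.14, 0.002, 0.001]
force: [-0.3, 0.3, 1.1]
width: 85.1
gripper_force: 0.0
```

Run:
```python
from h import *
W=wcloud();print(read_state()['eef_pos'])
c=np.array((595.3,348.));Q=W[(W[:,2]>126)&(W[:,2]<155)&(np.hypot(*(W[:,:2]-c).T)<36)];print(circ(Q,25,c))
print(disc(W,c,170,192,22))
```

```text
[594.40555234 347.88384982 205.56904497]
(array([595.2, 347.6]), 0.19, 701)
(array([595.9, 347.6]), 19.6, 3504)
```

Converted, 30 mm is 0.6, 25 mm is 0.5.

{"name": "creep_tool", "arguments": {
  "deltas": [
    [[0.02, 0, 0.5, 0, 0, 0, 85], [0, 0, 0.6, 0, 0, 0, 85], [0, 0, 0.4, 0, 0, 0, 85], [0, 0, 0.14, 0, 0, 0, 85], [0, 0, 0, 0, 0, 0, 85], [0, 0, 0, 0, 0, 0, 40], [0, 0, 0, 0, 0, 0, 40], [0, 0, 0, 0, 0, 0, 40], [0, 0, 0, 0, 0, 0, 40], [0, 0, 0, 0, 0, 0, 40], [0, 0, 0, 0, 0, 0, 40]]
  ]
}}

```text
clock: 16.85
eef_pos: [596.2, 348.2, 125.5]
tool_rot: [-3.141, -0.002, 0.001]
force: [0.2, -0.5, 5.6]
width: 49.0
gripper_force: 63.0
```

{"name": "creep_tool", "arguments": {
  "deltas": [
    [[0, 0, -0.08, 0, 0, 0, 40], [0, 0, -0.08, 0, 0, 0, 40], [0, 0, -0.08, 0, 0, 0, 40], [0, 0, -0.12, 0, 0, 0, 40], [0, 0, 0, 0, 0, 0, 40]]
  ]
}}

```text
clock: 17.35
eef_pos: [595.1, 347.9, 142.6]
tool_rot: [-3.142, 0.0, 0.001]
force: [0.0, 0.4, -7.0]
width: 48.4
gripper_force: 67.9
```

Converted, -45 mm is -0.9, -40 mm is -0.8.

{"name": "creep_tool", "arguments": {
  "deltas": [
    [[0, 0, -0.6, 0, 0, 0, 40], [0, 0, -0.9, 0, 0, 0, 40], [0, 0, -0.8, 0, 0, 0, 40], [0, 0, -0.4, 0, 0, 0, 40], [0.08, 0.6, 0, 0, 0, 0, 40], [0.1, 0.9, 0, 0, 0, 0, 40], [0.1, 0.9, 0, 0, 0, 0, 40], [0.1, 0.9, 0, 0, 0, 0, 40], [0.1, 0.8, 0, 0, 0, 0, 40], [0.1, 0.64, 0, 0, 0, 0, 40], [0, 0, 0, 0, 0, 0, 40], [0, 0, 0, 0, 0, 0, 40]]
  ]
}}

```text
clock: 18.55
eef_pos: [623.9, 109.7, 276.8]
tool_rot: [-3.141, 0.001, -0.002]
force: [0.2, -0.2, -6.8]
width: 48.6
gripper_force: 67.8
```

Run:
```python
from h import *
W=wcloud();print(read_state()['eef_pos'],read_state()['width'])
S,_,im,_=cloud('side');cv2.imwrite('pics/s2.png',im)
p=np.array((624.3,111.));print('w',disc(W,p,81,91,43),'s',disc(S,p,81,91,43))
p2=np.array((596,349.))
for n,P in(('w',W),('s',S)):print(n,'standS',disc(P,p2,61,71,36))
Q=S[(S[:,2]>275)&(S[:,2]<290)&(np.hypot(*(S[:,:2]-p).T)<45)];print(len(Q))
```

```text
[623.75831823 111.75428017 276.71429098] 48.915005034210274
w (array([624.1, 111.9]), 35.8, 1686) s (array([622.8, 112.7]), 37.4, 616)
w standS (array([595.3, 347.6]), 29.2, 1157)
s standS (array([594.5, 348.2]), 29.9, 306)
280
```

View pics/s2.png

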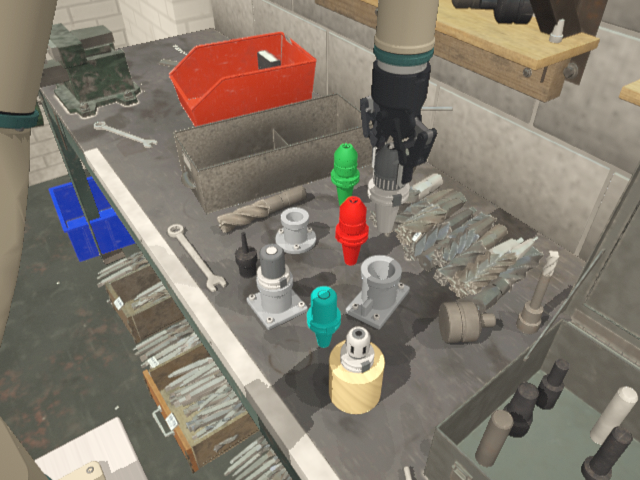

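The large holder hangs upright above the large stand at (381,270). The medium holder is home at (272,270), the small one is parked at (358,345), and the small stand at (295,225) is empty.

Converted, 40 mm is 0.8, 30 mm is 0.6.

{"name": "creep_tool", "arguments": {
  "deltas": [
    [[0, 0, 0.5, 0, 0, 0, 40], [0, 0, 0.8, 0, 0, 0, 40], [0, 0, 0.6, 0, 0, 0, 40], [0, 0, 0.4, 0, 0, 0, 40], [0, 0, 0.3, 0, 0, 0, 40], [0, 0, 0.26, 0, 0, 0, 40], [0, 0, 0.16, 0, 0, 0, 40], [0, 0, 0.08, 0, 0, 0, 40], [0, 0, 0, 0, 0, 0, 40], [0, 0, 0, 0, 0, 0, 40]]
  ]
}}

```text
clock: 19.65
eef_pos: [625.1, 111.1, 122.5]
tool_rot: [-3.141, -0.001, 0.001]
force: [-0.5, -0.4, -6.1]
width: 48.8
gripper_force: 67.9
```

Converted, 3 mm is 0.06, 1 mm is 0.02.

{"name": "creep_tool", "arguments": {
  "deltas": [
    [[0, 0, 0.06, 0, 0, 0, 40], [0, 0, 0.06, 0, 0, 0, 40], [0, 0, 0.02, 0, 0, 0, 40], [0, 0, 0, 0, 0, 0, 40], [0, 0, 0, 0, 0, 0, 40]]
  ]
}}

```text
clock: 20.15
eef_pos: [625.2, 111.0, 117.3]
tool_rot: [-3.141, -0.002, 0.001]
force: [-3.9, -0.8, 6.9]
width: 49.0
gripper_force: 69.6
```

Converted, -1 mm is -0.02.

{"name": "creep_tool", "arguments": {
  "deltas": [
    [[-0.02, 0, 0, 0, 0, 0, 40], [0, 0, 0, 0, 0, 0, 40], [0, 0, 0, 0, 0, 0, 40]]
  ]
}}

```text
clock: 20.45
eef_pos: [625.2, 111.0, 117.3]
tool_rot: [-3.141, -0.004, 0.0]
force: [-1.9, -1.0, 6.6]
width: 48.3
gripper_force: 69.2
```

{"name": "creep_tool", "arguments": {
  "deltas": [
    [[0, 0, 0, 0, 0, 0, 70], [0, 0, 0, 0, 0, 0, 70], [0, 0, 0, 0, 0, 0, 70], [0, 0, 0, 0, 0, 0, 70]]
  ]
}}

```text
clock: 20.85
eef_pos: [623.6, 111.0, 114.8]
tool_rot: [-3.142, -0.0, 0.001]
force: [-0.0, 0.8, -0.2]
width: 70.0
gripper_force: 0.0
```

{"name": "creep_tool", "arguments": {
  "deltas": [
    [[0, 0, -0.3, 0, 0, 0, 75], [0, 0, -0.8, 0, 0, 0, 85], [0, 0, -0.9, 0, 0, 0, 85], [0, 0, -0.8, 0, 0, 0, 85], [0, 0, -0.2, 0, 0, 0, 85], [0, 0, 0, 0, 0, 0, 85]]
  ]
}}

```text
clock: 21.45
eef_pos: [624.8, 111.2, 267.9]
tool_rot: [-3.14, -0.005, 0.001]
force: [0.2, 0.1, -0.2]
width: 84.7
gripper_force: 0.0
```

Run:
```python
from h import *
W=wcloud();print(read_state()['eef_pos'])
S,_,im,_=cloud('side')
cv2.imwrite('pics/s3.png',cv2.resize(im[190:420,240:430],None,fx=2.4,fy=2.4,interpolation=2))
for n,P in(('w',W),('s',S)):
    c=np.array((624.3,111.))
    Q=P[(P[:,2]>114)&(P[:,2]<148)&(np.hypot(*(P[:,:2]-c).T)<37)];print(n,circ(Q,25,c))
    Q=P[np.hypot(*(P[:,:2]-c).T)<30];h,e=np.histogram(Q[:,2],np.arange(60,190,2));print([(int(e[i]),int(h[i])) for i in np.argsort(-h)[:5]],np.percentile(Q[:,2],99))
    c=np.array((472,-13.3));Q=P[(P[:,2]>110)&(P[:,2]<136)&(np.hypot(*(P[:,:2]-c).T)<29)];print('small',circ(Q,17,c))
```

```text
[623.56826647 110.97945095 265.65354383]
w (array([623.3, 110.2]), 0.23, 373)
[(168, 889), (102, 625), (166, 329), (152, 309), (156, 304)] 172.07211517721413
small (array([472. , -13.3]), nan, 0)
s (array([624.3, 111.4]), 0.57, 451)
[(102, 125), (168, 83), (104, 78), (152, 56), (154, 53)] 441.0313910096202
small (array([473.1, -12.8]), 0.53, 330)
  return _methods._mean(a, axis=axis, dtype=dtype,
  ret = ret.dtype.type(ret / rcount)
```

View pics/s3.png

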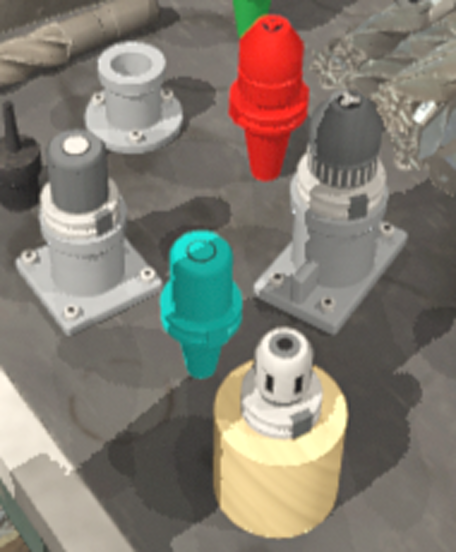

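The large holder sits flush in its stand at (340,170), with its flange top at about 103 and nose at 172, so it is home. The medium is home at (80,190) and the small is upright in the block at (283,385).

Converted, 45 mm is 0.9, -36 mm is -0.72.

{"name": "creep_tool", "arguments": {
  "deltas": [
    [[-0.6, 0.5, 0, 0, 0, 0, 85], [-0.72, 0.6, 0, 0, 0, 0, 85], [-0.72, 0.6, 0, 0, 0, 0, 85], [-0.68, 0.54, 0, 0, 0, 0, 85], [-0.32, 0.24, 0.4, 0, 0, 0, 85], [0, 0, 0.9, 0, 0, 0, 85], [0, 0, 0.7, 0, 0, 0, 85], [0, 0, 0, 0, 0, 0, 85], [0, 0, 0, 0, 0, 0, 85]]
  ]
}}

```text
clock: 22.45
eef_pos: [470.7, -13.2, 164.1]
tool_rot: [3.141, 0.003, 0.001]
force: [0.4, 0.1, 0.3]
width: 85.0
gripper_force: 0.0
```

Run:
```python
from h import *
W=wcloud();print(read_state()['eef_pos'])
c=np.array((472.3,-13.3));Q=W[(W[:,2]>110)&(W[:,2]<136)&(np.hypot(*(W[:,:2]-c).T)<29)];print(circ(Q,17,c))
```

```text
[471.94639147 -13.12407611 165.17240701]
(array([472.9, -13.8]), 0.38, 1143)
```

Converted, 25 mm is 0.5, 9 mm is 0.18.

{"name": "creep_tool", "arguments": {
  "deltas": [
    [[0.02, 0, 0.5, 0, 0, 0, 85], [0, 0, 0.5, 0, 0, 0, 85], [0, 0, 0.18, 0, 0, 0, 85], [0, 0, 0, 0, 0, 0, 85], [0, 0, 0, 0, 0, 0, 20], [0, 0, 0, 0, 0, 0, 20], [0, 0, 0, 0, 0, 0, 20], [0, 0, 0, 0, 0, 0, 20], [0, 0, 0, 0, 0, 0, 20], [0, 0, 0, 0, 0, 0, 20], [0, 0, 0, 0, 0, 0, 20], [0, 0, 0, 0, 0, 0, 20]]
  ]
}}

```text
clock: 23.7
eef_pos: [473.2, -13.2, 106.8]
tool_rot: [-3.142, -0.002, 0.001]
force: [-1.2, -0.5, 5.8]
width: 32.8
gripper_force: 58.8
```

{"name": "creep_tool", "arguments": {
  "deltas": [
    [[0, 0, -0.2, 0, 0, 0, 20], [0, 0, -0.6, 0, 0, 0, 20], [0, 0, -0.9, 0, 0, 0, 20], [0, 0, -0.8, 0, 0, 0, 20], [0, 0, -0.4, 0, 0, 0, 20], [0, 0, 0, 0, 0, 0, 20]]
  ]
}}

```text
clock: 24.3
eef_pos: [474.1, -13.2, 253.7]
tool_rot: [-3.141, -0.006, 0.001]
force: [0.8, 0.9, -5.8]
width: 32.3
gripper_force: 60.7
```

Converted, -45 mm is -0.9, -35 mm is -0.7.

{"name": "creep_tool", "arguments": {
  "deltas": [
    [[0.2, -0.6, 0, 0, 0, 0, 20], [0.3, -0.9, 0, 0, 0, 0, 20], [0.3, -0.9, 0, 0, 0, 0, 20], [0.3, -0.9, 0, 0, 0, 0, 20], [0.3, -0.9, 0, 0, 0, 0, 20], [0.3, -0.9, 0, 0, 0, 0, 20], [0.3, -0.9, 0, 0, 0, 0, 20], [0.26, -0.7, 0, 0, 0, 0, 20], [0.19, -0.52, 0, 0, 0, 0, 20], [0, 0, 0, 0, 0, 0, 20], [0, 0, 0, 0, 0, 0, 20]]
  ]
}}

```text
clock: 25.4
eef_pos: [593.2, 347.6, 247.6]
tool_rot: [3.138, 0.005, 0.002]
force: [-0.1, -0.8, -5.1]
width: 32.8
gripper_force: 61.0
```

Run:
```python
from h import *
W=wcloud();print(read_state()['eef_pos'],read_state()['width'])
S=cloud('side')[0];p=np.array((595.2,347.8))
for n,P in(('w',W),('s',S)):print(n,'standS',disc(P,p,61,71,36))
```

```text
[593.70784269 346.33294355 248.25633033] 32.29138329934743
w standS (array([595.3, 346.8]), 28.9, 1725)
s standS (array([595.2, 347.8]), 30.8, 311)
```

Converted, 40 mm is 0.8, 32 mm is 0.64.

{"name": "creep_tool", "arguments": {
  "deltas": [
    [[0.02, -0.02, 0.4, 0, 0, 0, 20], [0, 0, 0.8, 0, 0, 0, 20], [0, 0, 0.64, 0, 0, 0, 20], [0, 0, 0.2, 0, 0, 0, 20], [0, 0, 0, 0, 0, 0, 20], [0, 0, 0, 0, 0, 0, 20]]
  ]
}}

```text
clock: 26.1
eef_pos: [597.1, 348.9, 150.5]
tool_rot: [-3.14, -0.002, -0.0]
force: [0.5, 0.4, -3.5]
width: 32.4
gripper_force: 61.1
```

Run:
```python
from h import *
W=wcloud();print(read_state()['eef_pos'])
S=cloud('side')[0];p=np.array((595.2,347.8))
for n,P in(('w',W),('s',S)):print(n,'standS',disc(P,p,61,71,36))
```

```text
[597.41415035 349.33441004 151.11855017]
w standS (array([596.1, 347.8]), 28.3, 1840)
s standS (array([593.5, 347.1]), 29.9, 269)
```

Converted, 15 mm is 0.3, 12 mm is 0.24.

{"name": "creep_tool", "arguments": {
  "deltas": [
    [[-0.026, 0.024, 0.3, 0, 0, 0, 20], [0, 0, 0.3, 0, 0, 0, 20], [0, 0, 0.24, 0, 0, 0, 20], [0, 0, 0.16, 0, 0, 0, 20], [0, 0, 0.06, 0, 0, 0, 20], [0, 0, 0, 0, 0, 0, 20], [0, 0, 0, 0, 0, 0, 20]]
  ]
}}

```text
clock: 26.9
eef_pos: [595.0, 348.0, 96.2]
tool_rot: [-3.141, -0.001, 0.001]
force: [0.2, -0.1, -4.6]
width: 32.6
gripper_force: 61.1
```

Converted, 2 mm is 0.04, 1 mm is 0.02.

{"name": "creep_tool", "arguments": {
  "deltas": [
    [[0, 0, 0.04, 0, 0, 0, 20], [0, 0, 0.02, 0, 0, 0, 20], [0, 0, 0, 0, 0, 0, 20], [0, 0, 0, 0, 0, 0, 60], [0, 0, 0, 0, 0, 0, 60], [0, 0, 0, 0, 0, 0, 60], [0, 0, 0, 0, 0, 0, 60]]
  ]
}}

```text
clock: 27.6
eef_pos: [594.9, 347.9, 93.4]
tool_rot: [-3.141, -0.001, 0.001]
force: [-0.2, 1.1, -0.5]
width: 60.0
gripper_force: 0.0
```

{"name": "creep_tool", "arguments": {
  "deltas": [
    [[0, 0, -0.3, 0, 0, 0, 60], [0, 0, -0.8, 0, 0, 0, 70], [0, 0, -0.9, 0, 0, 0, 85], [0, 0, -0.9, 0, 0, 0, 85], [0, 0, -0.3, 0, 0, 0, 85], [0, 0, 0, 0, 0, 0, 85]]
  ]
}}

```text
clock: 28.2
eef_pos: [596.4, 348.8, 257.9]
tool_rot: [-3.137, -0.007, 0.001]
force: [0.5, 1.0, -0.2]
width: 85.2
gripper_force: 0.0
```

Run:
```python
from h import *
W=wcloud();S,_,im,_=cloud('side')
cv2.imwrite('pics/s4.png',cv2.resize(im[150:420,200:440],None,fx=2.2,fy=2.2,interpolation=2))
c=np.array((595.5,347.8))
for n,P in(('w',W),('s',S)):
    Q=P[(P[:,2]>96)&(P[:,2]<122)&(np.hypot(*(P[:,:2]-c).T)<29)];print(n,circ(Q,17,c))
    Q=P[(np.hypot(*(P[:,:2]-c).T)<24)&(P[:,2]<200)];h,e=np.histogram(Q[:,2],np.arange(60,190,2));print([(int(e[i]),int(h[i])) for i in np.argsort(-h)[:4]])
```

```text
w (array([593.1, 346.9]), 0.9, 622)
[(82, 605), (124, 487), (122, 452), (120, 214)]
s (array([594.8, 348.2]), 0.91, 202)
[(82, 75), (84, 40), (124, 38), (122, 36)]
```

View pics/s4.png

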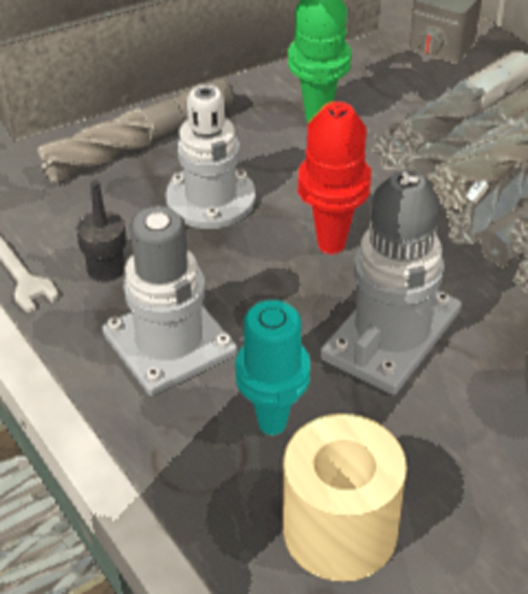

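The small holder sits flush at (208,130), flange top about 84 and nut top about 125, as it should. The medium at (160,250) and large at (402,230) are home, the block is empty, and the bystanders have not moved.

```bash
python3 -c "
from cell import ctrl
print(ctrl.finish_job())"
```

```text
the job is handed in; nothing more can be done
None
```

All three holders are upright and fully home in their own stands, the spanner, drill chuck and cutter were left alone, and the job was handed in at about 28 s.

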